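# Find the full sugar tin by its weight

## Task

One of the three identical closed sugar tins on the oak board is the full one. Heft them one at a time, from the robot's left to its right, lifting each at least 3 cm clear for a moment and standing it back upright on the board, then take the heaviest and hold it up, upright, with its underside at least 17 cm above the worktop (if the last one hefted is the heaviest, simply keep hold of it and raise it). Finish while still holding it up and still in the gripper, with the other two standing on the board; do not tip a tin over, and leave everything else on the worktop where it is.

Things in the scene. Friction and masses are not known exactly. Their poses are not given: they have to be found in the camera images.
- board: fixed oak board, 170 mm (its x) by 470 mm (its y) by 15 mm thick, lying flat on the worktop; origin at the centre of its underside; its y axis points roughly to the robot's left; the three tins stand on it in a row along its y, about 115 mm apart
- tin_left_centre (a point): tin that starts on the robot's left (+y): closed sage-green square tin, pale lid, 60 x 60 mm (its x, y), 100 mm tall. Point: its centre, 50 mm above its underside; axes along its sides. The tins look alike but hold unseen packs: two weigh 0.23 to 0.36 kg whole, one (any of the three) 0.57 to 0.73 kg. A 25 to 40 N grip on opposite sides holds it
- tin_middle_centre (a point): tin that starts in the middle of the row: closed sage-green square tin, pale lid, 60 x 60 mm (its x, y), 100 mm tall. Point: its centre, 50 mm above its underside; axes along its sides. The tins look alike but hold unseen packs: two weigh 0.23 to 0.36 kg whole, one (any of the three) 0.57 to 0.73 kg. A 25 to 40 N grip on opposite sides holds it
- tin_right_centre (a point): tin that starts on the robot's right (-y): closed sage-green square tin, pale lid, 60 x 60 mm (its x, y), 100 mm tall. Point: its centre, 50 mm above its underside; axes along its sides. The tins look alike but hold unseen packs: two weigh 0.23 to 0.36 kg whole, one (any of the three) 0.57 to 0.73 kg. A 25 to 40 N grip on opposite sides holds it
- timer: red cone-shaped kitchen timer, 56 mm across, 42 mm tall, standing near the left end of the board; origin at the centre of its underside; leave it alone
- bowl: large clear glass mixing bowl, 240 mm across, 115 mm tall, on the far left of the worktop; origin at the centre of its underside; leave it alone
- dish: small white bowl, 100 mm across, 40 mm tall, on the near right; origin at the centre of its underside; leave it alone
- spoon: metal spoon with a wooden handle, lying along y on the worktop beyond the board; leave it alone
- mug: blue mug, 80 mm across, 90 mm tall, beyond the board on the right; origin at the centre of its underside; leave it alone
- pear: green pear-shaped fruit, 68 mm across, 82 mm tall, standing on the white chopping board on the left; origin at the centre of its underside; leave it alone

How it is judged (in metres and radians):
On the way, in this order (a step that is already met when the one before it is completed fails the run):
1. the left tin is hefted: lifted at least 20 mm clear of the board in the fingers (height (world z) of tin_left_centre above 0.085 m and contact force between the fingers and tin_left above 1 N and contact force between tin_left and board below 0.1 N), for 0.2 s.
2. the middle tin is hefted, with the left one standing on the board again (height (world z) of tin_middle_centre above 0.085 m and contact force between the fingers and tin_middle above 1 N and contact force between tin_middle and board below 0.1 N and contact force between tin_left and board above 1.5 N and angle between tin_left_centre's own z axis and vertical below 0.1 rad), for 0.2 s.
3. the right tin is hefted, with the left and middle ones standing on the board again (height (world z) of tin_right_centre above 0.085 m and contact force between the fingers and tin_right above 1 N and contact force between tin_right and board below 0.1 N and contact force between each of tin_left, tin_middle and board above 1.5 N and angle between each of tin_left_centre, tin_middle_centre's own z axis and vertical below 0.1 rad), for 0.2 s.
At the end, for the whole second after the job is handed in: The heaviest tin is still, held only in the fingers, its centre over 200 mm above the worktop, within 0.35 rad of upright; the other two stand still and upright (0.1 rad) on the board, pressing on it with 1.5 to 4.5 N each, as only the lighter tins do (((height (world z) of tin_left_centre above 0.2 m and contact force between the fingers and tin_left above 2 N and angle between tin_left_centre's own z axis and vertical below 0.35 rad and linear speed of tin_left below 0.03 m/s and contact force between tin_middle and board between 1.5 and 4.5 N and angle between each of tin_middle_centre, tin_right_centre's own z axis and vertical below 0.1 rad and contact force between tin_left and tin_middle below 0.1 N and linear speed of each of tin_middle, tin_right below 0.02 m/s and contact force between tin_right and board between 1.5 and 4.5 N and contact force between tin_left and tin_right below 0.1 N) or (height (world z) of tin_middle_centre above 0.2 m and contact force between the fingers and tin_middle above 2 N and angle between tin_middle_centre's own z axis and vertical below 0.35 rad and linear speed of tin_middle below 0.03 m/s and contact force between tin_left and board between 1.5 and 4.5 N and angle between each of tin_left_centre, tin_right_centre's own z axis and vertical below 0.1 rad and contact force between tin_middle and tin_left below 0.1 N and linear speed of each of tin_left, tin_right below 0.02 m/s and contact force between tin_right and board between 1.5 and 4.5 N and contact force between tin_middle and tin_right below 0.1 N) or (height (world z) of tin_right_centre above 0.2 m and contact force between the fingers and tin_right above 2 N and angle between tin_right_centre's own z axis and vertical below 0.35 rad and linear speed of tin_right below 0.03 m/s and contact force between tin_left and board between 1.5 and 4.5 N and angle between each of tin_left_centre, tin_middle_centre's own z axis and vertical below 0.1 rad and contact force between tin_right and tin_left below 0.1 N and linear speed of each of tin_left, tin_middle below 0.02 m/s and contact force between tin_middle and board between 1.5 and 4.5 N and contact force between tin_right and tin_middle below 0.1 N))); the arm keeps its last pose, push and grip.
It fails at once if the timer, bowl, dish, spoon, mug or fruit is moved by more than 30 mm (distance of any of timer, bowl, dish, spoon, mug, pear from where it was at the start of the episode above 0.03 m).
It fails at once if a tin is tipped over (more than 45 degrees) (angle between any of tin_left_centre, tin_middle_centre, tin_right_centre's own z axis and vertical above 0.8 rad).
It also fails if it takes over 64 s, if anything falls off the work surface, if the arm or the gripper's body presses on something with over 40 N, if the wrist force passes 120 N, or if a joint passes its speed limit or range.

## Robot

A 6-joint arm with a two-finger parallel gripper is mounted at the origin on the work surface. World frame = base frame: x ahead of the robot, y to its left, z up, the work surface at z = 0. Lengths are in mm, angles in degrees, forces in N, time in s.
With the tool pointing down it reaches from about 300 to 850 mm from the base axis. Payload 4.2 kg.
Tool frame: the origin (TCP) lies between the finger pads; the fingertips stand 19 mm ahead of it and the grasp point (between the pads) is the TCP (env.tips_ahead is the distance from the TCP to the fingertips, in mm); z points along the fingers, y is the direction in which the jaws open and shut (so a half turn about z gives the same grasp; the last joint's range is limited). The gripper opens to 91 mm and grips with 3 to 60 N. Pads are 32 mm wide; open, the fingers measure 118 mm over their backs; the gripper's body (76 mm by 178 mm) begins 60 mm behind the grasp point.
Start: joints at [-76.031, 18.312, 89.639, -0, 72.044, -1.146], TCP at [149.934, -555.123, 232.976] pointing down, gripper open.
Joint ranges: [-177.97, 177.97], [-48.28, 115.42], [12.27, 149.76], [-77.06, 257.06], [2.81, 150.46], [-146.56, 146.56]. Speed limits (degrees/s): [147.25, 147.25, 180, 180, 180, 180].

## Interface

Orientations are given as [roll, pitch, yaw] about the fixed x, y, z axes, in that order (R = Rz(yaw) Ry(pitch) Rx(roll)).
In Python, from workcell import telemetry, viewer, job_done, env gives the robot as it stands. The module is installed in compiled form; this text tells all that it offers.
- The arm moves only by the shell command python3 -m jog 'ROWS' [FORCE]. ROWS is JSON, a list of rows, each a list of 3 entries, a list of its own where there are three numbers: the shift along the tool's x, y, z in cm, then the turn about the tool's z in degrees, then the opening, from 0 (shut) to 1 (fully open). A call has 1 to 10 rows; each row shifts and turns the pose as measured when the row begins, along the tool's axes as they then stand; what a row does not reach is not made up. A row lasts 1/8 s, in which the tool goes at most 62.5 mm and 10.7 degrees, less where a joint would pass 70% of its speed; a pose out of reach is approached as far as the arm can. A call is refused whole if a number of a shift passes 6.25 or a number of a turn 10.7, either way. A call with a gripper value outside its range is refused whole. The fingers move at their own pace and stop on an object; FORCE is the grip in N (left out, the last holds). Time passes only in rows, so rows that do not move let the fingers close. It gives the time, the measured TCP pose, the force and the opening at its end, in the units of the state.
- telemetry.state(): the state, without advancing time (a new reading comes with each control period).
- viewer.grab_frame(name): name is "scene" or "top" or "wrist"; returns a dict with "color" (400x640x3 uint8, red, green, blue), "K" (3x3 intrinsics, pixels), "k1" (the pictures are not rectified: a ray, as slopes to the right and down, at radius r is drawn at 1 + k1 r^2 times it, then the intrinsics apply), "rvec" (rotation vector, rad) and "tvec" (3), from world to camera coordinates, as OpenCV has them. Camera axes: x right, y down, z forward; pixel columns grow to the right and rows downward; lengths in mm; the calibration is good to about 2 mm. A picture is of the moment at which its call begins. There is no depth.
- job_done(): hands the job in, once; it reports no verdict.
The state is a dict: "time_s": time; "qpos": joint angles; "qvel": joint speeds; "effort": joint torques, N m; "ee_pos": TCP position; "ee_rot": TCP orientation; "force": force on the tool from outside, world axes, zero at the start; "torque": the same for the moment, N m; "gripper_width": finger opening in mm.
Only numpy, scipy, OpenCV 4.12 (cv2) and the standard library are available. Lean on these libraries where they do the work, as an engineer would, in place of code of your own. Each camera call takes 0.05 s, during which the arm holds its last target. There are 200 camera calls.

## Working session

There is one attempt and no reset: what is moved stays moved. The work goes in short steps, Python scripts to look and compute and a shell command to move; the robot and the scene stay as the last step left them, time stands still between calls to the robot, and variables do not carry over. Pictures are saved under pics/ and viewed, about 8 in all and at most 12, crops included, and the job is handed in when it is done.

```bash
mkdir -p pics
python3 - <<'E'
from workcell import telemetry, viewer
import cv2
print(telemetry.state())
for n in ("scene","top"):
    f=viewer.grab_frame(n); cv2.imwrite(f"pics/{n}0.png",f["color"][:,:,::-1]); print(n,f["K"],f["k1"],f["rvec"],f["tvec"])
E
```

```text
{'time_s': 0.0, 'qpos': array([-7.60325485e+01,  1.83506533e+01,  8.97074628e+01,  5.96715259e-04,
        7.20430400e+01, -1.14629101e+00]), 'qvel': array([-0.12109419, -0.01361561,  0.04720911,  0.05080466,  0.01493868,
        0.11825615]), 'effort': array([-1.88989805e-03, -4.12464094e+01, -2.31975621e+01,  7.25667877e-02,
        4.55107936e-02, -1.45874487e-04]), 'ee_pos': array([ 149.80788339, -554.64645419,  232.12299219]), 'ee_rot': array([-1.79898876e+02, -2.59085674e-03,  1.51135558e+01]), 'force': array([0.15551111, 0.30303195, 0.76564699]), 'torque': array([-0.02774184,  0.0039754 ,  0.05230703]), 'gripper_width': 91.15598512116007}
scene [[483.42841979   0.         326.25323175]
 [  0.         483.42841979 197.36241584]
 [  0.           0.           1.        ]] 0.04126422345742533 [ 1.66115396  2.14409853 -0.63961141] [  77.40145253 -433.10529885 1844.94741932]
top [[491.90489893   0.         329.79297195]
 [  0.         491.90489893 197.97675661]
 [  0.           0.           1.        ]] -0.04208128044312721 [ 2.10580683 -2.15486093  0.21458278] [  42.63806886  567.16029717 1302.70890143]
```

View pics/scene0.png

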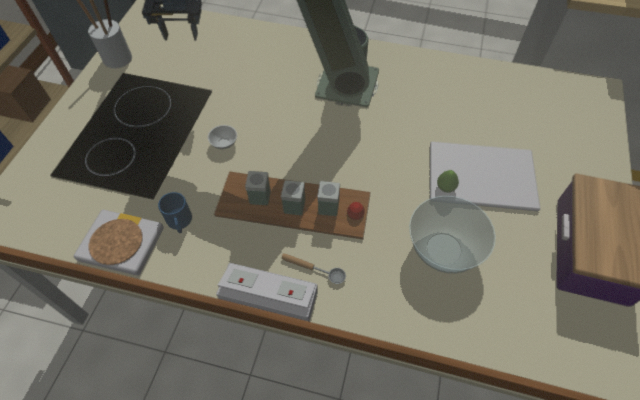

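View pics/top0.png

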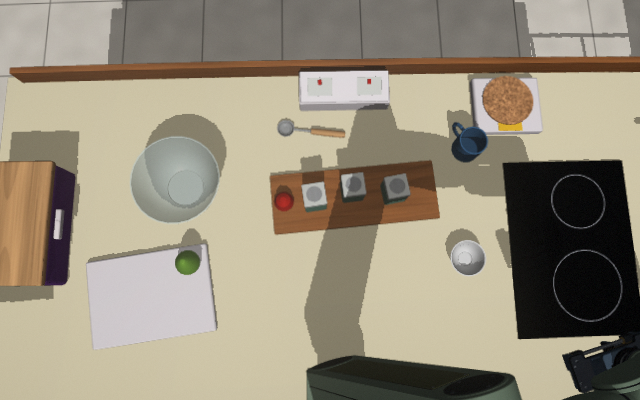

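The scene view shows the board with tins at about (258,185), (292,195) and (328,198). In the top view the lids are at about (314,193), (352,184) and (397,186), with the timer at (284,201). I'll enlarge both.

Run:
```python
import cv2,numpy as np
a=cv2.imread("pics/top0.png")[150:240,265:445]; b=cv2.imread("pics/scene0.png")[160:240,210:390]
a=cv2.resize(a,None,fx=4.4,fy=3.3,interpolation=2) if 0 else cv2.resize(a,None,fx=4,fy=4,interpolation=cv2.INTER_CUBIC)[:290]
b=cv2.resize(b,None,fx=4,fy=4,interpolation=cv2.INTER_CUBIC)[:300]
cv2.imwrite("pics/crop1.png",np.vstack([a,b]))
```

```text
(no output)
```

View pics/crop1.png

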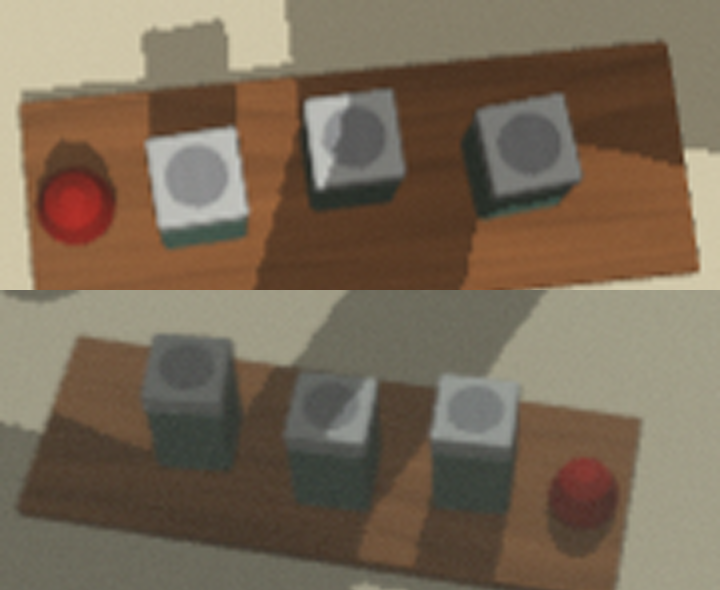

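The crop shows the lid circles clearly. In the top view they are at crop (197,176), (354,137) and (529,143). In the scene view they are at (475,120), (331,115) and (187,77), measured from the start of the lower half. Next I triangulate.

```bash
cat > h.py <<'E'
import cv2,numpy as np
C={"scene":(483.428,326.253,197.362,.041264,[1.66115396,2.14409853,-.63961141],[77.40145253,-433.10529885,1844.94741932]),
"top":(491.905,329.793,197.977,-.042081,[2.10580683,-2.15486093,.21458278],[42.63806886,567.16029717,1302.70890143])}
def ray(K,k1,rv,tv,px):
    u=cv2.undistortPoints(np.array([[px]],float),K,np.array([k1,0,0,0,0.]))[0,0]
    R=cv2.Rodrigues(np.array(rv,float))[0]; return -R.T@np.array(tv), R.T@np.r_[u,1]
def cr(n,px):
    f,cx,cy,k,r,t=C[n]; return ray(np.array([[f,0,cx],[0,f,cy],[0,0,1.]]),k,r,t,px)
def tri(*rays):
    A=b=0
    for o,d in rays:
        d=d/np.linalg.norm(d);P=np.eye(3)-np.outer(d,d);A=A+P;b=b+P@o
    p=np.linalg.solve(A,b); return p,[float(np.linalg.norm(np.cross(p-o,d/np.linalg.norm(d)))) for o,d in rays]
def atz(r,z): o,d=r; return o+d*(z-o[2])/d[2]
E
python3 - <<'E'
from h import *
np.set_printoptions(precision=1,suppress=True)
T=lambda p:cr("top",(p[0]/4+265-.375,p[1]/4+150-.375)); S=lambda p:cr("scene",(p[0]/4+210-.375,p[1]/4+160-.375))
for a,b in (((197,176),(475,120)),((354,137),(331,115)),((529,143),(187,77))): print(tri(T(a),S(b)))
for c in ([(146,141),(234,128),(247,215),(161,232)],[(304,97),(392,90),(403,176),(317,188)],[(476,108),(564,95),(580,178),(490,201)]):
    q=np.array([atz(T(p),115)[:2] for p in c]); print(q.mean(0),[ (round(float(np.linalg.norm(q[i]-q[i-1])),1), round(float(np.degrees(np.arctan2(*(q[i]-q[i-1])[::-1])))%90,1)) for i in range(4)],q.tolist())
for p in ((20,93),(665,42),(697,270)): print(atz(T(p),15))
for p in ((640,128),(80,47),(20,225)): print(atz(S(p),15))
print(atz(T((76,205)),25))
E
```

```text
(array([568.3,  72.3, 117.8]), [0.16422027854409552, 0.16422027854416288])
(array([591.9, -31.7, 119.6]), [0.030555779405258318, 0.03055577940523468])
(array([ 585.4, -146.7,  118.9]), [0.3374947774280878, 0.3374947774280354])
[567.   72.2] [(61.7, 8.4), (58.7, 7.4), (59.0, 7.1), (57.4, 10.1)] [[593.0887108785134, 105.40610413206771], [600.619877424497, 47.1909306439096], [542.076652407618, 39.940990744861516], [532.0254637192527, 96.41951155895042]]
[592.5 -31.9] [(62.0, 6.3), (58.7, 3.5), (58.6, 5.0), (57.3, 6.8)] [[620.672061430211, 0.3392699196107358], [624.2174730680763, -58.239241239561], [565.8884772198539, -63.35226594879295], [559.0809342907229, -6.466452890339994]]
[ 584.8 -146.6] [(63.2, 5.8), (59.6, 7.4), (56.9, 7.7), (61.9, 13.2)] [[610.7921497452714, -113.57902017889494], [618.4377303052183, -172.63952699603976], [562.0149343938394, -180.2440920474309], [547.9033920247491, -120.00253386365166]]
[651.8 199.1  15. ]
[ 679.9 -265.7   15. ]
[ 513.3 -278.    15. ]
[474.6 186.1  15. ]
[ 511.4 -277.5   15. ]
[ 684.3 -261.6   15. ]
[567.8 158.9  25. ]
```

The tins have lids at z≈118, as expected, and yaws of about 8, 5.5 and 8 degrees. I'll set the jaws along world x by turning the tool to yaw ≈98, then travel.

```bash
cat > go.py <<'E'
# usage: go.py x y z yaw : remaining shift in tool axes (cm) and turn
import sys,numpy as np
from scipy.spatial.transform import Rotation as Ro
from workcell import telemetry
s=telemetry.state(); x,y,z,w=map(float,sys.argv[1:5]); p,r=s["ee_pos"],s["ee_rot"]
R=Ro.from_euler("xyz",r,degrees=True).as_matrix()
print("t",round(s["time_s"],2),"p",p.round(1),"r",r.round(1),"F",s["force"].round(2),"w",round(s["gripper_width"],1))
print("tool shift cm",(R.T@(np.array([x,y,z])-p)/10).round(2),"turn",round(-((w-r[2]+180)%360-180),1))
E
python3 -m jog '[[[0,0,0],-10.3,1],[[0,0,0],-10.3,1],[[0,0,0],-10.3,1],[[0,0,0],-10.3,1],[[0,0,0],-10.3,1],[[0,0,0],-10.3,1],[[0,0,0],-10.3,1],[[0,0,0],-10.3,1]]' 30; python3 go.py 567 72 232 98
```

```text
time_s: 1.1
ee_pos: [149.3, -552.3, 227.9]
ee_rot: [-180.0, -0.6, 100.3]
force: [-0.0, -1.4, 0.4]
gripper_width: 91.6
t 1.1 p [ 149.3 -552.3  227.9] r [-180.    -0.6  100.3] F [-0.02 -1.44  0.45] w 91.6
tool shift cm [54.   52.22  0.15] turn 2.3
```

```bash
python3 -m jog '[[[4.3,4.2,0],0.3,1],[[4.3,4.2,-0.2],0.3,1],[[4.3,4.2,-0.2],0.3,1],[[4.3,4.2,-0.2],0.3,1],[[4.3,4.2,-0.2],0.3,1],[[4.3,4.2,-0.2],0.3,1],[[4.3,4.2,-0.2],0.3,1],[[4.3,4.2,0],0,1],[[4.3,4.2,0],0,1],[[0,0,0],0,1]]'; python3 go.py 567 72 232 98
```

```text
time_s: 2.35
ee_pos: [470.3, -97.5, 241.2]
ee_rot: [-180.0, -0.8, 98.0]
force: [-0.0, -0.3, 0.0]
gripper_width: 90.8
t 2.35 p [470.3 -97.5 241.2] r [-180.    -0.8   98. ] F [-0.01 -0.3   0.01] w 90.8
tool shift cm [15.43 11.93  1.12] turn -0.0
```

```bash
python3 -m jog '[[[4.9,3.8,0],0,1],[[4.9,3.8,0],0,1],[[4.9,3.8,0],0,1],[[0,0,0],0,1],[[0,0,0],0,1]]'; python3 go.py 567 72 232 98
python3 - <<'E'
from workcell import viewer
import cv2
f=viewer.grab_frame("wrist"); cv2.imwrite("pics/w1.png",f["color"][:,:,::-1]); print(f["K"].tolist(),f["k1"],f["rvec"].tolist(),f["tvec"].tolist())
E
```

```text
time_s: 2.98
ee_pos: [561.7, 60.2, 240.8]
ee_rot: [-179.6, -0.6, 97.7]
force: [-1.0, -1.3, -0.1]
gripper_width: 91.1
t 2.98 p [561.7  60.2 240.8] r [-179.6   -0.6   97.7] F [-1.05 -1.28 -0.15] w 91.1
tool shift cm [1.09 0.69 0.88] turn -0.3
[[276.17173663057997, 0.0, 320.36157908315346], [0.0, 276.17173663057997, 201.42393206185682], [0.0, 0.0, 1.0]] -0.044633269653156456 [-2.873469901178082, -0.19597406453886856, -0.015885713336473126] [-562.6407919217773, -46.71737168475699, 398.1941381210079]
```

View pics/w1.png

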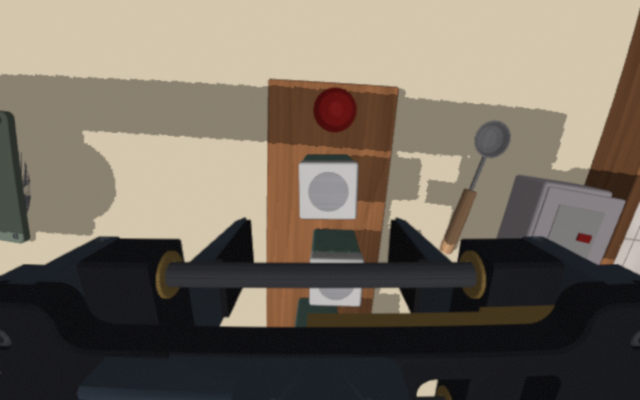

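The wrist view shows the left tin's lid at (299..357, 162..218), centred at about (328,190), with the middle tin below it and the timer at (335,109).

```bash
python3 - <<'E'
from h import *
K=np.array([[276.17,0,320.36],[0,276.17,201.42],[0,0,1.]]);a=(K,-.04463,[-2.873469901178082,-0.19597406453886856,-0.015885713336473126],[-562.6407919217773,-46.71737168475699,398.1941381210079])
c=[(300,162.5),(356,162.5),(357,217),(299,218)]
for z in (115,118):
    q=np.array([atz(ray(*a,p),z)[:2] for p in c]);print(z,q.round(1).tolist(),q.mean(0),atz(ray(*a,(328.3,191)),z))
r=ray(*a,(328.3,191)); print(tri(r,cr("top",(197/4+265-.375,176/4+150-.375)),cr("scene",(475/4+210-.375,120/4+160-.375))))
E
python3 go.py 567.5 72 232 97
```

```text
115 [[534.8, 96.9], [590.5, 104.6], [601.2, 48.0], [540.5, 38.5]] [566.76264041  71.99768713] [567.12707315  71.73471157 115.        ]
118 [[535.0, 97.3], [590.1, 104.9], [600.7, 48.9], [540.7, 39.5]] [566.60700006  72.66224658] [566.96749889  72.40210975 118.        ]
(array([567.73497035,  72.26781495, 117.27284478]), [0.7286156638301516, 0.6405045541151635, 0.18948567772532435])
t 3.02 p [561.7  60.1 240.8] r [-179.7   -0.6   97.7] F [-0.3  -0.37 -0.6 ] w 91.3
tool shift cm [1.09 0.74 0.89] turn 0.7
```

```bash
python3 -m jog '[[[1.1,0.7,1],0,1],[[0,0,3],0,1],[[0,0,0],0,1]]'; python3 go.py 567 72 80 98
```

```text
time_s: 3.4
ee_pos: [566.1, 69.9, 199.7]
ee_rot: [-179.7, -0.6, 97.4]
force: [-0.8, -0.2, 0.4]
gripper_width: 91.2
t 3.4 p [566.1  69.9 199.7] r [-179.7   -0.6   97.4] F [-0.83 -0.18  0.43] w 91.2
tool shift cm [ 0.07  0.18 11.97] turn -0.6
```

```bash
python3 -m jog '[[[0,0.1,4],-0.6,1],[[0,0,4],0,1],[[0,0,3.8],0,1],[[0,0,0],0,1],[[0,0,0],0,1]]'; python3 go.py 567 72 80 98
```

```text
time_s: 4.03
ee_pos: [571.6, 70.1, 85.5]
ee_rot: [179.6, -0.6, 97.8]
force: [-1.2, -0.5, 0.3]
gripper_width: 91.3
t 4.03 p [571.6  70.1  85.5] r [179.6  -0.6  97.8] F [-1.17 -0.54  0.28] w 91.3
tool shift cm [ 0.24 -0.44  0.55] turn -0.2
```

```bash
python3 -m jog '[[[0.2,-0.4,0.4],0,1],[[0,0,0],0,1],[[0,0,0],0,0],[[0,0,0],0,0],[[0,0,0],0,0],[[0,0,0],0,0],[[0,0,0],0,0]]' 35; python3 go.py 567 72 80 98
```

```text
time_s: 4.9
ee_pos: [568.7, 71.8, 85.9]
ee_rot: [179.3, -0.6, 97.8]
force: [0.3, -0.1, 0.9]
gripper_width: 60.2
t 4.9 p [568.7  71.8  85.9] r [179.3  -0.6  97.8] F [ 0.29 -0.08  0.93] w 60.2
tool shift cm [ 0.04 -0.18  0.59] turn -0.2
```

```bash
python3 -m jog '[[[0,0,-2],0,0],[[0,0,-3],0,0],[[0,0,0],0,0],[[0,0,0],0,0],[[0,0,0],0,0],[[0,0,0],0,0],[[0,0,0],0,0]]'; for i in 1 2 ; do python3 go.py 567 72 86 98; python3 -m jog '[[[0,0,0],0,0],[[0,0,0],0,0]]' | grep force;done
```

```text
time_s: 5.78
ee_pos: [565.5, 71.0, 129.9]
ee_rot: [179.8, -0.6, 97.7]
force: [-0.5, 0.4, -3.5]
gripper_width: 59.8
t 5.78 p [565.5  71.  129.9] r [179.8  -0.6  97.7] F [-0.52  0.44 -3.49] w 59.8
tool shift cm [0.04 0.15 4.39] turn -0.3
force: [-1.1, 0.4, -2.7]
t 6.03 p [565.4  71.  129.5] r [179.9  -0.6  97.7] F [-1.14  0.37 -2.69] w 60.2
tool shift cm [0.03 0.16 4.35] turn -0.3
force: [-1.0, 0.1, -3.5]
```

The left tin weighs about 3.3 N, so it is a light one. I lower it now.

```bash
python3 -m jog '[[[0,0,2],0,0],[[0,0,1.6],0,0],[[0,0,0],0,0],[[0,0,0],0,0]]'; python3 go.py 567 72 85.9 98
```

```text
time_s: 6.78
ee_pos: [566.4, 71.5, 93.4]
ee_rot: [179.7, -0.6, 97.7]
force: [0.8, -0.3, -2.8]
gripper_width: 59.8
t 6.78 p [566.4  71.5  93.4] r [179.7  -0.6  97.7] F [ 0.76 -0.31 -2.85] w 59.8
tool shift cm [0.04 0.06 0.75] turn -0.3
```

```bash
python3 -m jog '[[[0,0,0.4],0,0],[[0,0,0.3],0,0],[[0,0,0.3],0,0],[[0,0,0],0,0]]'; python3 go.py 567 72 85.9 98
```

```text
time_s: 7.28
ee_pos: [567.4, 71.7, 86.1]
ee_rot: [179.5, -0.6, 97.7]
force: [-0.0, 0.3, -1.9]
gripper_width: 59.8
t 7.28 p [567.4  71.7  86.1] r [179.5  -0.6  97.7] F [-0.01  0.35 -1.91] w 59.8
tool shift cm [ 0.04 -0.04  0.02] turn -0.3
```

```bash
python3 -m jog '[[[0,0,0.3],0,0],[[0,0,0],0,0],[[0,0,0],0,1],[[0,0,0],0,1],[[0,0,0],0,1],[[0,0,0],0,1],[[0,0,0],0,1]]'; python3 go.py 592 -32 220 95.5
```

```text
time_s: 8.15
ee_pos: [568.9, 71.8, 86.1]
ee_rot: [179.3, -0.6, 97.7]
force: [1.0, 0.6, -0.0]
gripper_width: 91.1
t 8.15 p [568.9  71.8  86.1] r [179.3  -0.6  97.7] F [ 0.99  0.55 -0.04] w 91.1
tool shift cm [-10.47   1.05 -13.49] turn 2.2
```

```bash
python3 -m jog '[[[0,0,-5],0,1],[[0,0,-5],0,1],[[-5,0.5,0],1.1,1],[[-5,0.5,0],1.1,1],[[0,0,0],0,1]]'; python3 go.py 592 -32 86 95.5
```

```text
time_s: 8.78
ee_pos: [591.4, -29.1, 188.3]
ee_rot: [179.3, -0.6, 95.6]
force: [0.2, 1.3, 0.7]
gripper_width: 91.5
t 8.78 p [591.4 -29.1 188.3] r [179.3  -0.6  95.6] F [0.19 1.32 0.74] w 91.5
tool shift cm [-0.39 -0.1  10.23] turn 0.1
```

```bash
python3 -m jog '[[[-0.4,-0.2,3.5],0,1],[[0,-0.1,3.4],0,1],[[0,-0.1,3.2],0,1],[[0,0,0],0,1],[[0,0,0],0,1]]'; python3 go.py 592 -32 86 95.5
python3 - <<'E'
from workcell import viewer
import cv2
f=viewer.grab_frame("wrist"); cv2.imwrite("pics/w2.png",f["color"][:,:,::-1])
E
```

```text
time_s: 9.4
ee_pos: [589.3, -29.3, 86.2]
ee_rot: [179.2, -0.7, 95.7]
force: [-0.2, -0.2, 0.6]
gripper_width: 91.2
t 9.4 p [589.3 -29.3  86.2] r [179.2  -0.7  95.7] F [-0.16 -0.24  0.58] w 91.2
tool shift cm [-0.3   0.24  0.02] turn 0.2
```

View pics/w2.png

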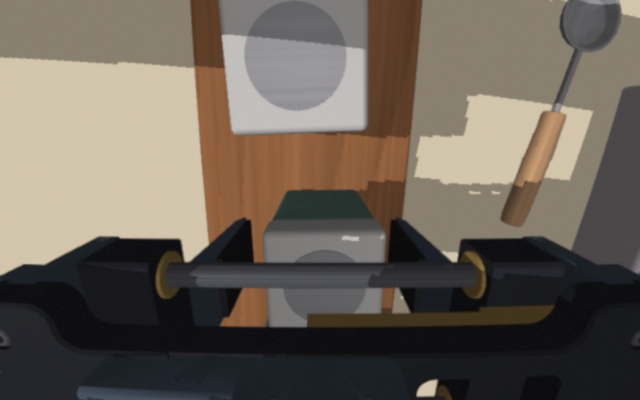

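The left tin stands upright on the board with its lid at (232..367, ..132). The middle tin, lid at (266..384), sits between the fingers, slightly to the right of centre.

```bash
python3 -m jog '[[[-0.2,0.2,0],0,1],[[0,0,0],0,0],[[0,0,0],0,0],[[0,0,0],0,0],[[0,0,0],0,0],[[0,0,0],0,0]]'; python3 go.py 592 -32 86 95.5; python3 -m jog '[[[0,0,-2],0,0],[[0,0,-3],0,0],[[0,0,0],0,0],[[0,0,0],0,0],[[0,0,0],0,0],[[0,0,0],0,0],[[0,0,0],0,0]]'; for i in 1 2 ; do python3 -m jog '[[[0,0,0],0,0],[[0,0,0],0,0]]' | grep force;done;python3 go.py 592 -32 86 95.5
```

```text
time_s: 10.2
ee_pos: [591.6, -31.1, 89.4]
ee_rot: [179.0, -0.6, 95.7]
force: [-0.9, 0.8, 0.8]
gripper_width: 60.1
t 10.2 p [591.6 -31.1  89.4] r [179.   -0.6  95.7] F [-0.89  0.77  0.77] w 60.1
tool shift cm [-0.1   0.02  0.34] turn 0.2
time_s: 11.08
ee_pos: [587.1, -31.4, 130.5]
ee_rot: [179.8, -0.8, 95.6]
force: [-0.4, -0.4, -7.1]
gripper_width: 60.0
force: [0.2, 0.3, -6.1]
force: [0.6, -0.1, -6.0]
t 11.57 p [587.2 -31.4 130.4] r [179.8  -0.8  95.6] F [ 0.61 -0.06 -6.03] w 60.2
tool shift cm [-0.17  0.46  4.44] turn 0.1
```

The middle tin weighs about 6.3 N, so it is probably the full one. It still has to go back while I heft the right one.

```bash
python3 -m jog '[[[0,0.1,2],0,0],[[0,0.1,1.4],0,0],[[0,0,0],0,0],[[0,0,0],0,0]]'; python3 go.py 592 -32 89.4 95.5;  python3 -m jog '[[[0,0,0.3],0,0],[[0,0,0.2],0,0],[[0,0,0.2],0,0],[[0,0,0],0,0]]'; python3 go.py 592 -32 89.4 95.5
```

```text
time_s: 12.08
ee_pos: [590.3, -30.7, 96.5]
ee_rot: [179.7, -0.8, 95.6]
force: [1.3, 0.9, -5.7]
gripper_width: 59.9
t 12.07 p [590.3 -30.7  96.5] r [179.7  -0.8  95.6] F [ 1.3   0.86 -5.7 ] w 59.9
tool shift cm [-0.15  0.15  0.7 ] turn 0.1
time_s: 12.58
ee_pos: [591.1, -30.7, 90.3]
ee_rot: [179.5, -0.7, 95.6]
force: [-0.1, -0.3, -6.0]
gripper_width: 60.3
t 12.57 p [591.1 -30.7  90.3] r [179.5  -0.7  95.6] F [-0.07 -0.32 -6.04] w 60.3
tool shift cm [-0.14  0.08  0.09] turn 0.1
```

```bash
python3 -m jog '[[[0,0,0.2],0,0],[[0,0,0.2],0,0],[[0,0,0],0,0]]'; python3 go.py 592 -32 89.4 95.5
```

```text
time_s: 12.95
ee_pos: [591.6, -30.7, 90.0]
ee_rot: [179.4, -0.7, 95.7]
force: [0.0, -0.3, -6.7]
gripper_width: 59.9
t 12.95 p [591.6 -30.7  90. ] r [179.4  -0.7  95.7] F [ 0.01 -0.34 -6.69] w 59.9
tool shift cm [-0.13  0.02  0.06] turn 0.2
```

```bash
python3 -m jog '[[[0,0,0.5],0,0],[[0,0,0.3],0,0],[[0,0,0],0,0]]'; python3 go.py 592 -32 89.4 95.5
```

```text
time_s: 13.32
ee_pos: [592.1, -30.6, 90.1]
ee_rot: [179.2, -0.7, 95.7]
force: [-0.0, 0.0, -6.5]
gripper_width: 60.2
t 13.32 p [592.1 -30.6  90.1] r [179.2  -0.7  95.7] F [-0.05  0.01 -6.5 ] w 60.2
tool shift cm [-0.14 -0.02  0.06] turn 0.2
```

```bash
python3 -m jog '[[[0,0,0.8],0,0]]'; python3 -m jog '[[[0,0,0.8],0,0]]'; python3 -m jog '[[[0,0,0.8],0,0]]'
```

```text
time_s: 13.45
ee_pos: [592.9, -30.8, 88.6]
ee_rot: [179.1, -0.6, 95.7]
force: [-15.4, 0.1, 54.0]
gripper_width: 60.2
time_s: 13.58
ee_pos: [593.0, -30.8, 88.2]
ee_rot: [179.0, -0.6, 95.8]
force: [-14.6, 0.8, 49.2]
gripper_width: 60.3
time_s: 13.7
ee_pos: [592.9, -30.8, 88.3]
ee_rot: [178.9, -0.6, 95.8]
force: [-13.7, 0.0, 48.6]
gripper_width: 60.4
```

```bash
python3 -m jog '[[[0,0,0],0,0]]';python3 -m jog '[[[0,0,0],0,1],[[0,0,0],0,1],[[0,0,0],0,1],[[0,0,0],0,1],[[0,0,0],0,1]]'; python3 go.py 585 -146.5 190 98.5
```

```text
time_s: 13.82
ee_pos: [593.4, -30.8, 90.0]
ee_rot: [178.7, -0.5, 95.8]
force: [0.5, 0.4, -6.1]
gripper_width: 60.3
time_s: 14.45
ee_pos: [595.2, -30.9, 88.6]
ee_rot: [178.6, -0.5, 95.8]
force: [0.2, -1.2, 0.7]
gripper_width: 91.3
t 14.45 p [595.2 -30.9  88.6] r [178.6  -0.5  95.8] F [ 0.15 -1.21  0.74] w 91.3
tool shift cm [-11.31  -1.94 -10.29] turn -2.7
```

```bash
python3 -m jog '[[[0,0,-5],0,1],[[0,0,-5],0,1],[[-5.6,-1,0],-1.4,1],[[-5.6,-1,0],-1.4,1],[[0,0,0],0,1]]'; python3 go.py 585 -146.5 86 98.5
```

```text
time_s: 15.08
ee_pos: [586.5, -147.9, 189.7]
ee_rot: [178.6, -0.4, 98.8]
force: [-0.0, 0.8, -0.7]
gripper_width: 91.4
t 15.07 p [ 586.5 -147.9  189.7] r [178.6  -0.4  98.8] F [-0.    0.77 -0.74] w 91.4
tool shift cm [ 0.09 -0.38 10.36] turn 0.3
```

```bash
python3 -m jog '[[[0.1,-0.4,3.5],0.3,1],[[0,0,3.5],0,1],[[0,0,3.4],0,1],[[0,0,0],0,1],[[0,0,0],0,1]]'; python3 go.py 585 -146.5 86 98.5
python3 - <<'E'
from workcell import viewer
import cv2
f=viewer.grab_frame("wrist"); cv2.imwrite("pics/w3.png",f["color"][:,:,::-1])
E
```

```text
time_s: 15.7
ee_pos: [586.3, -143.8, 84.5]
ee_rot: [178.4, -0.4, 98.5]
force: [-0.0, 0.3, -0.4]
gripper_width: 91.4
t 15.7 p [ 586.3 -143.8   84.5] r [178.4  -0.4  98.5] F [-0.04  0.31 -0.35] w 91.4
tool shift cm [-0.24 -0.16 -0.15] turn -0.0
```

View pics/w3.png

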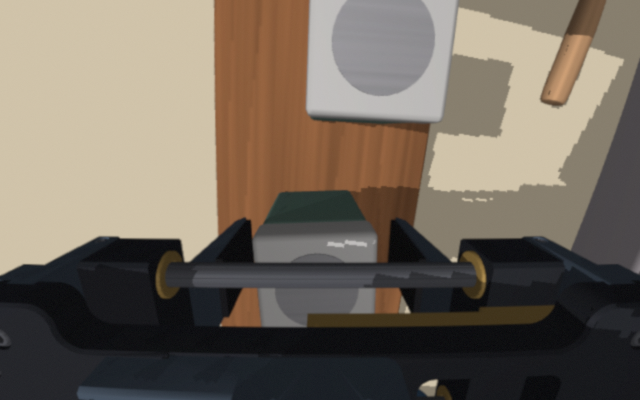

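The middle tin stands upright, with its lid edge at row 120. The right tin, lid at (256..375), is between the fingers.

```bash
python3 -m jog '[[[-0.2,-0.2,0],0,1],[[0,0,0],0,0],[[0,0,0],0,0],[[0,0,0],0,0],[[0,0,0],0,0],[[0,0,0],0,0]]'; python3 -m jog '[[[0,0,-2],0,0],[[0,0,-3],0,0],[[0,0,0],0,0],[[0,0,0],0,0],[[0,0,0],0,0],[[0,0,0],0,0],[[0,0,0],0,0]]'; for i in 1 2 ; do python3 -m jog '[[[0,0,0],0,0],[[0,0,0],0,0]]' | grep force;done;python3 go.py 585 -146.5 86 98.5
```

```text
time_s: 16.5
ee_pos: [585.3, -146.5, 88.0]
ee_rot: [178.2, -0.3, 98.5]
force: [0.4, 0.5, 0.8]
gripper_width: 61.2
time_s: 17.38
ee_pos: [580.9, -146.0, 131.8]
ee_rot: [178.8, -0.6, 98.5]
force: [0.1, -0.4, -3.1]
gripper_width: 60.7
force: [0.5, -1.0, -2.3]
force: [0.5, -0.1, -3.2]
t 17.88 p [ 580.9 -146.   131.5] r [178.8  -0.6  98.5] F [ 0.47 -0.15 -3.16] w 60.7
tool shift cm [-0.16  0.3   4.56] turn -0.0
```

The right tin is light at about 2.9 N, so the middle one is the full one. I lower this one.

```bash
python3 -m jog '[[[0,0.1,2],0,0],[[0,0.1,1.6],0,0],[[0,0,0],0,0],[[0,0,0.4],0,0],[[0,0,0.3],0,0]]'; python3 -m jog '[[[0,0,0.4],0,0]]'; python3 -m jog '[[[0,0,0.5],0,0]]'
```

```text
time_s: 18.5
ee_pos: [585.0, -145.5, 88.7]
ee_rot: [178.6, -0.5, 98.5]
force: [-0.1, -1.1, -2.0]
gripper_width: 61.2
time_s: 18.62
ee_pos: [585.2, -145.5, 87.5]
ee_rot: [178.6, -0.5, 98.5]
force: [-8.1, 2.3, 30.3]
gripper_width: 60.4
time_s: 18.75
ee_pos: [585.2, -145.4, 87.5]
ee_rot: [178.5, -0.5, 98.5]
force: [-9.9, 3.1, 35.2]
gripper_width: 60.7
```

```bash
python3 -m jog '[[[0,0,0],0,0],[[0,0,0],0,1],[[0,0,0],0,1],[[0,0,0],0,1],[[0,0,0],0,1],[[0,0,0],0,1]]'; python3 -m jog '[[[0,0,-5],0,1],[[0,0,-5],0,1],[[5.6,0.5,0],1.4,1],[[5.6,0.5,0],1.4,1],[[0,0,0],0,1]]'; python3 go.py 593 -31 88 95.7
```

```text
time_s: 19.5
ee_pos: [586.7, -145.9, 89.6]
ee_rot: [178.3, -0.4, 98.5]
force: [-0.6, 0.2, 0.7]
gripper_width: 91.4
time_s: 20.12
ee_pos: [579.2, -32.6, 193.2]
ee_rot: [178.3, -0.5, 95.5]
force: [0.5, 0.2, 0.7]
gripper_width: 90.9
t 20.12 p [579.2 -32.6 193.2] r [178.3  -0.5  95.5] F [0.5  0.22 0.69] w 90.9
tool shift cm [-0.06  1.08 10.56] turn -0.2
```

```bash
python3 -m jog '[[[-0.1,1.1,1],0,1],[[0,0,3.3],0,1],[[0,0,3.2],0,1],[[0,0,3],0,1],[[0,0,0],0,1],[[0,0,0],0,1]]'; python3 go.py 593 -31 87 95.7
```

```text
time_s: 20.88
ee_pos: [597.7, -37.4, 82.7]
ee_rot: [178.2, -0.4, 95.2]
force: [0.8, -0.7, 0.3]
gripper_width: 91.5
t 20.88 p [597.7 -37.4  82.7] r [178.2  -0.4  95.2] F [ 0.75 -0.66  0.34] w 91.5
tool shift cm [ 0.68 -0.4  -0.43] turn -0.5
```

```bash
python3 -m jog '[[[0.7,-0.5,-0.3],-0.5,1],[[0,0,0],0,1]]'; python3 go.py 593 -31 87 95.7; python3 -m jog '[[[0,0,0],0,0],[[0,0,0],0,0],[[0,0,0],0,0],[[0,0,0],0,0],[[0,0,0],0,0]]'; python3 -m jog '[[[0,0,-2],0,0],[[0,0,-3],0,0],[[0,0,0],0,0],[[0,0,0],0,0],[[0,0,0],0,0],[[0,0,0],0,0]]'
```

```text
time_s: 21.12
ee_pos: [593.0, -31.1, 87.8]
ee_rot: [178.0, -0.4, 95.7]
force: [0.1, 0.2, -0.1]
gripper_width: 91.1
t 21.12 p [593.  -31.1  87.8] r [178.   -0.4  95.7] F [ 0.14  0.23 -0.07] w 91.1
tool shift cm [0.01 0.   0.08] turn -0.0
time_s: 21.75
ee_pos: [593.8, -30.9, 89.7]
ee_rot: [177.8, -0.3, 95.7]
force: [0.2, 0.6, 1.5]
gripper_width: 61.0
time_s: 22.5
ee_pos: [585.4, -31.0, 130.6]
ee_rot: [179.0, -0.5, 95.7]
force: [0.1, -0.1, -6.3]
gripper_width: 60.0
```

```bash
python3 -m jog '[[[0,0,-4],0,0],[[0,0,-5],0,0],[[0,0,-5],0,0],[[0,0,-2],0,0],[[0,0,0],0,0],[[0,0,0],0,0],[[0,0,0],0,0],[[0,0,0],0,0],[[0,0,0],0,0],[[0,0,0],0,0]]'
python3 - <<'E'
from workcell import viewer
import cv2,numpy as np
t=viewer.grab_frame("top")["color"];s=viewer.grab_frame("scene")["color"]
r=lambda a,f:cv2.resize(a[:,:,::-1],None,fx=f,fy=f,interpolation=2)
a=r(t[80:260,220:480],2);b=r(s[100:260,180:440],2)
cv2.imwrite("pics/end.png",np.vstack([a,b])[:, :][:600] if 0 else cv2.resize(np.vstack([a,b]),(450,590)))
E
python3 go.py 585 -31 265 95.7
```

```text
time_s: 23.75
ee_pos: [579.7, -32.5, 284.8]
ee_rot: [-180.0, -0.7, 95.7]
force: [0.5, 0.3, -6.9]
gripper_width: 59.8
t 23.85 p [579.7 -32.5 285. ] r [-180.    -0.7   95.7] F [ 0.48 -0.42 -6.59] w 60.0
tool shift cm [0.07 0.54 2.  ] turn -0.0
```

View pics/end.png

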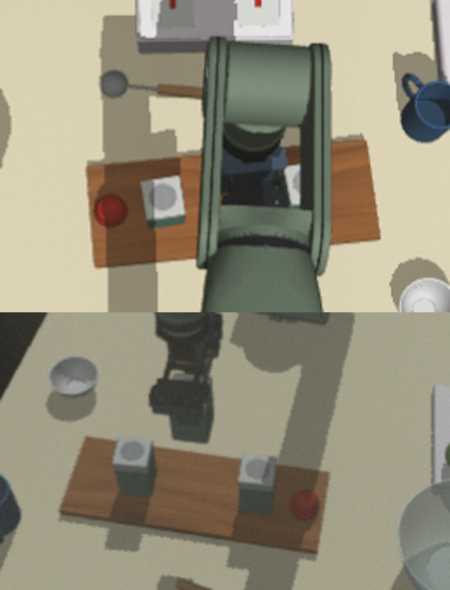

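The view shows the left and right tins upright on the board and the middle tin held up. The arm is steady, with TCP z at 285.

```bash
python3 -c "from workcell import job_done; print(job_done())"
```

```text
the job is handed in; nothing more can be done
None
```

I hefted the tins from left to right, at about 3.3 N, 6.3 N and 2.9 N, so the middle one is the full one. I set each back on the board, then picked up the middle tin again and handed in at about 24 s of the 64 s allowed.

**Last checks:** the middle tin was upright in the gripper with its underside about 21 cm above the worktop. The load read 6.6 N, the opening was 60 mm and the height was steady. The last picture shows the other two tins standing on the board. The timer, spoon, mug and dish look undisturbed. The bowl and pear were only partly in that picture, so I did not check them closely.

**What did not go smoothly:**
- Setting the middle tin down took several nudges because small downward steps barely moved the arm. The last nudge pressed it onto the board with about 50 N for about 0.4 s before I released it; the right tin was pressed with about 35 N.
- The force reading went back to about -6 N just before I opened the fingers on the middle tin. It may therefore have dropped a millimetre or two, but the next wrist picture showed it standing upright.

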